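# Take the boiled kettle off and switch off its plate

## Robot

A 7-joint arm with a two-finger parallel gripper is mounted at the origin on the work surface. World frame = base frame: x ahead of the robot, y to its left, z up, the work surface at z = 0. Lengths are in m, angles in rad, forces in N, time in s.
With the tool pointing down it reaches from about 0.4 to 0.85 m from the base axis. Payload 4.5 kg.
Tool frame: the origin (TCP) lies midway between the tips of the shut fingers; the grasp point (between the pads) lies 19 mm behind it (arm.grip_point_offset is the y of the grasp point in the tool frame, in m); y points along the fingers, z is the direction in which the jaws open and shut, and the axes are right-handed (so a half turn about y gives the same grasp; the last joint's range is limited). The gripper opens to 88 mm and grips with 3 to 60 N. Pads are 18 mm wide; open, the fingers measure 123 mm over their backs; the gripper's body (75 mm by 187 mm) begins 45 mm behind the grasp point.
Start: joints at [-1.225, 0.689, -0.195, 1.565, 0.157, 0.902, -0.215], TCP at [0.192, 0.595, 0.239] pointing down, gripper open.
Joint ranges: [-3.01, 3.01], [-0.46, 2.08], [-1.47, 1.51], [0.13, 2.56], [-1, 4.14], [0.04, 2.09], [-2.66, 2.66]. Speed limits (rad/s): [2.57, 2.57, 3.14, 3.14, 3.14, 3.14, 3.14].

## Interface

Orientations are given as a unit quaternion [w, x, y, z].
In Python, from cell import arm, imaging, hand_in gives the robot as it stands.
- The arm moves only by the tool play_rows, never from a script. Its argument "deltas" is a list of rows, each an object of numbers: "wx", "wy", "wz": the turn, a rotation vector about the tool's x, y, z in rad; "tx", "ty", "tz": the shift along the tool's x, y, z in mm; "gripper": the finger opening in mm, from 0 to 88.1. In form: [{"wx": .., "wy": .., "wz": .., "tx": .., "ty": .., "tz": .., "gripper": ..}, ...]. A call has exactly 5 rows; each row is the pose to reach, as a shift and turn from the pose measured when the call began, along the tool's axes at that moment; what a row does not reach only later rows make up. A row lasts 1/8 s, in which the tool goes at most 62.5 mm and 10.7 degrees, less where a joint would pass 70% of its speed; a pose out of reach is approached as far as the arm can. A call with a gripper value outside its range is refused whole. The fingers move at their own pace and stop on an object; the grip force is fixed at half the most. Time passes only in rows, so rows that repeat a pose let the fingers close, or fill a call up. It gives the time, the measured TCP pose, the force and the opening at its end, in the units of the state.
- arm.sense(): the state, without advancing time (a new reading comes with each control period).
- imaging.grab_frame(name): name is "scene" or "side" or "wrist"; returns (picture, depth): 384x512x3 uint8, red, green, blue; 384x512 float32, m along the optical axis (not along the pixel's ray), 0 where there is no reading.
- imaging.get_calibration(name): a dict with "fx", "fy", "cx", "cy" (pixels), "pose" (4x4, takes a point from camera to world coordinates). Camera axes: x right, y down, z forward; pixel columns grow to the right and rows downward; lengths in m; the calibration is good to about 2 mm. A picture is of the moment at which its call begins: read the wrist's pose just before it. get_calibration takes no time and is no camera call; for the wrist camera it gives the pose at the moment of the call.
- hand_in(): hands the job in, once; it reports no verdict.
Trained networks look in the newest picture that a camera, given by its name, has taken for a name from the list of things; names that differ only in an ending like _2 or _b are one class to them, and where a whole thing is asked for, a point or a joint stands for the part that bears it (a point fixed in the world has none). Each returns a list of dicts, best first, with "p" (0 to 1); they miss things now and then, are a little off and sometimes report something else, mostly with a low value. They report only what shows in the picture. A call takes as long as a camera call. They do not tell look-alikes from the thing itself.
- imaging.search_frame(camera, query): "point" ([x, y, z] in m, in the coordinates of the camera as it stood for that picture, good to about 4 mm: the middle of the surface that is visible of it).
- imaging.cut_out(camera, query): "mask" (384x512 bool, what is visible of it).
The state is a dict: "time": time; "joint_pos": joint angles; "joint_velocities": joint speeds; "joint_torque": joint torques, N m; "ee_pos": TCP position; "tcp_rot": TCP orientation; "ft_force": force on the tool from outside, world axes, zero at the start; "ft_torque": the same for the moment, N m; "finger_gap": opening from 0.0 (shut) to 1.0 (fully open).
Only numpy, scipy, OpenCV 4.12 (cv2) and the standard library are available. Lean on these libraries where they do the work, as an engineer would, in place of code of your own. Each camera call takes 0.05 s, during which the arm holds its last target.

## Task

The kettle on the two-plate stove has boiled: lift it off, keeping it level, and set it down gently so that it stands wholly on the round cork mat. Switch off the plate it was standing on by turning that plate's knob fully back to off; the covered pan is still simmering, so leave the pan on its plate and its knob at the setting it has. Do not knock or shift the yellow jug or the glass jar beside the stove.

Things in the scene. Friction and masses are not known exactly. Their poses are not given: they have to be found in the camera images.
- kettle: Aluminium stove-top kettle, 0.5 to 0.9 kg: round body 170 mm across (base 152 mm across), 165 mm high in all. Origin at the centre of its underside, z up, x towards the spout (spout tip 120 mm from the axis, 95 mm up). It starts on one of the two plates (left or right, it varies), turned any way within about a quarter turn either side of spout-away-from-the-robot.
- kettle_handle (a point): Centre of the kettle's black fixed handle, 155 mm above the kettle's underside and over its middle. The handle is a straight level bar along the kettle's x axis, 118 mm long, 22 mm wide (y), 20 mm high, over the lid; the lid's knob ends 28 mm below the bar's underside. Axes as the kettle's.
- pan: Red shallow pan with a steel lid, 178 mm across, 75 mm high to the top of its lid knob, 1.6 kg, two small side handles along its y axis (220 mm over them). Origin at the centre of its underside. It stands on the plate that the kettle is not on, and stays there.
- stove: White two-plate electric counter stove, fixed, 340 mm deep (x) by 480 mm wide (y), its enamelled top 55 mm above the counter, plate tops 65 mm. Origin at the centre of its underside on the counter, x from its front (robot side, with the knobs) to its back, y to the left as seen from the robot.
- plate_left (a point): Centre of the top of the left (+y) iron plate, 185 mm across, 65 mm above the counter. The left knob, straight in front of it, works it.
- plate_right (a point): Centre of the top of the right (-y) iron plate, 155 mm across, 65 mm above the counter. The right knob, straight in front of it, works it.
- knob_left (a joint): Angle of the left plate's knob, rad: 0 = off (a stop; the white pointer line points straight to the back of the stove, at a short black bar), growing clockwise seen from above up to 4.3. Both knobs start on, between 0.8 and 1.4. It turns with slight friction (about 0.04 N m) and stays where it is left.
- knob_right (a joint): Angle of the right plate's knob, as for the left one.
- knob_left_grip (a point): On the left knob's upright axis, at a good height to grip: 86 mm above the counter. The knob is a black disc 51 mm across with its top 64 mm above the counter, and on it an upright bar 48 mm long, 14 mm wide, its top 94 mm above the counter. The point turns with the knob: its x axis runs along the bar to the end with the white pointer line. The axis is 170 mm in front of the plate's centre.
- knob_right_grip (a point): The same on the right knob.
- knob_left_pointer (a point): Pointer end of the left knob's bar, 24 mm from its axis; turns with the knob.
- knob_right_pointer (a point): Pointer end of the right knob's bar, 24 mm from its axis; turns with the knob.
- cork_mat: Round cork mat, 220 mm across, 12 mm thick, fixed on the counter to the left of the stove. Origin at the centre of its underside.
- mat_top (a point): Centre of the cork mat's upper face, 12 mm above the counter.
- jug: Bystander left of the mat: yellow plastic jug, 112 mm across, 170 mm high, origin at the centre of its underside.
- jar: Bystander right of the stove: glass storage jar with a steel lid, 104 mm across, 161 mm high, origin at the centre of its underside.
Mind the look-alikes: they are no part of the job. Several things have the shape of the cork_mat; the one meant has the colours described above.

How it is judged:
By the outcome, as a careful person would: the job done as asked, in the order asked, and still so for the second after the job is handed in, with the robot touching nothing.
It also fails if it takes over 64 s, if anything falls off the work surface, if the arm or the gripper's body presses on something with over 40 N, if the wrist force passes 120 N, or if a joint passes its speed limit or range.

## Working session

There is one attempt and no reset: what is moved stays moved. The work goes in short steps, Python scripts to look and compute and a tool call to move; the robot and the scene stay as the last step left them, time stands still between calls to the robot, and variables do not carry over. Pictures are saved under pics/ and viewed, and the job is handed in when it is done.

Besides the shell and the picture viewer there is one more tool, called as name(argument=value, ...), one argument or row to a line, values as JSON. play_rows: Moves the arm, as the interface text tells. Its arguments: {"type":"object","properties":{"deltas":{"type":"array"}},"required":["deltas"]}

```bash
ls; mkdir -p pics; cat > h.py <<'E'
import numpy as np,cv2
from cell import arm,imaging,hand_in
def snap(n,f):
    p,d=imaging.grab_frame(n); c=imaging.get_calibration(n)
    cv2.imwrite('pics/'+f,p[:,:,::-1]); np.savez('/tmp/'+n,p=p,d=d,**{k:c[k] for k in c}); return p,d,c
def w(c,pt): return (np.array(c['pose'])@np.r_[pt,1])[:3]
def cloud(d,c,m):
    v,u=np.nonzero(m&(d>0)); z=d[v,u]
    P=np.c_[(u-c['cx'])*z/c['fx'],(v-c['cy'])*z/c['fy'],z,np.ones(len(z))]
    return (P@np.array(c['pose']).T)[:,:3],u,v
E
python3 - <<'E'
from h import *
s=arm.sense(); print({k:np.round(v,3) for k,v in s.items()}, arm.grip_point_offset)
for n in ['scene','side','wrist']:
    p,d,c=snap(n,n+'0.png'); print(n,np.round(c['pose'],3).tolist(),c['fx'])
    for q in ['kettle','kettle_handle','pan','knob_left_grip','knob_right_grip','cork_mat','jug','jar','knob_left_pointer','knob_right_pointer','stove','plate_left','plate_right']:
        if n=='wrist' and q not in('kettle_handle','cork_mat'): continue
        try:
            r=imaging.search_frame(n,q)
            print(q,[(round(x['p'],2),np.round(w(c,x['point']),3).tolist()) for x in r[:4]])
        except Exception as e: print(q,e)
print(arm.sense()['time'])
E
```

```text
pics
{'time': np.float64(0.0), 'joint_pos': array([-1.225,  0.69 , -0.194,  1.566,  0.157,  0.902, -0.215]), 'joint_velocities': array([ 0.   ,  0.001, -0.001,  0.   ,  0.   , -0.   , -0.002]), 'joint_torque': array([ 1.0000e-03, -5.2758e+01, -1.2670e+00, -1.5344e+01, -5.3000e-02,
        7.0000e-03,  0.0000e+00]), 'ee_pos': array([0.192, 0.594, 0.238]), 'tcp_rot': array([-0.698,  0.699, -0.11 ,  0.11 ]), 'ft_force': array([0.008, 0.662, 0.469]), 'ft_torque': array([ 0.043,  0.021, -0.003]), 'finger_gap': np.float64(1.0)} -0.0187
scene [[-0.559, 0.667, -0.493, 1.298], [0.829, 0.452, -0.328, 0.585], [0.004, -0.593, -0.805, 1.531], [0.0, 0.0, 0.0, 1.0]] 434.05986652470125
kettle [(0.58, [0.64, -0.227, 0.145]), (0.44, [0.583, -0.102, 0.054])]
kettle_handle [(0.81, [0.641, -0.226, 0.147])]
pan [(0.84, [0.631, 0.005, 0.116])]
knob_left_grip [(0.47, [0.456, -0.0, 0.071]), (0.23, [0.541, 0.562, 0.107])]
knob_right_grip [(0.41, [0.457, -0.248, 0.075])]
cork_mat [(0.94, [0.568, 0.362, 0.01]), (0.74, [0.283, 0.504, 0.011]), (0.7, [0.28, 0.252, 0.012]), (0.51, [0.547, -0.471, 0.124])]
jug [(0.7
[... 653 characters left out ...]
)]
cork_mat [(0.83, [0.551, 0.349, 0.016]), (0.81, [0.271, 0.488, 0.013]), (0.72, [0.265, 0.237, 0.008])]
jug [(0.91, [0.547, 0.518, 0.118])]
jar [(0.56, [0.502, -0.524, 0.135])]
knob_left_pointer [(0.59, [0.434, -0.02, 0.074]), (0.33, [0.438, -0.26, 0.078])]
knob_right_pointer [(0.5, [0.44, -0.262, 0.077])]
stove [(0.85, [0.496, -0.236, 0.054])]
plate_left [(0.67, [0.495, -0.237, 0.051])]
plate_right [(0.95, [0.494, -0.236, 0.057]), (0.17, [0.435, -0.021, 0.071])]
wrist [[0.307, 0.902, 0.305, 0.112], [0.952, -0.291, -0.098, 0.62], [0.001, 0.32, -0.947, 0.386], [0.0, 0.0, 0.0, 1.0]] 334.18983978098214
kettle_handle []
cork_mat [(0.82, [0.228, 0.304, 0.01]), (0.72, [0.26, 0.516, 0.011])]
1.55
```

View pics/scene0.png

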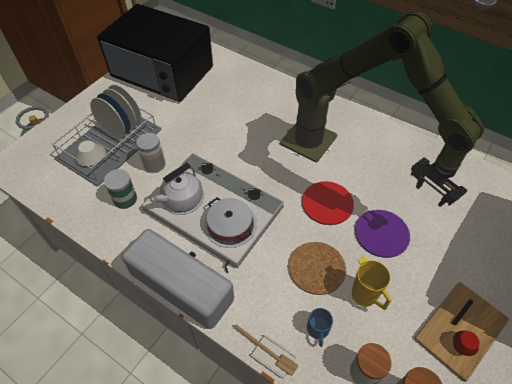

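View pics/side0.png

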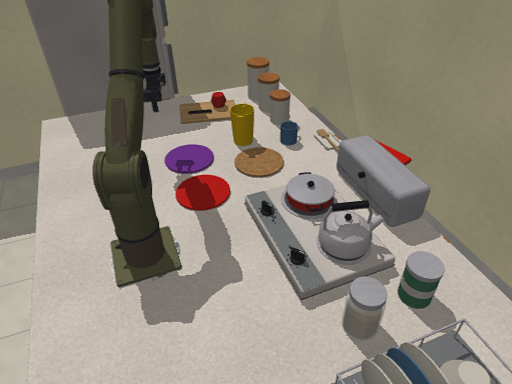

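View pics/wrist0.png

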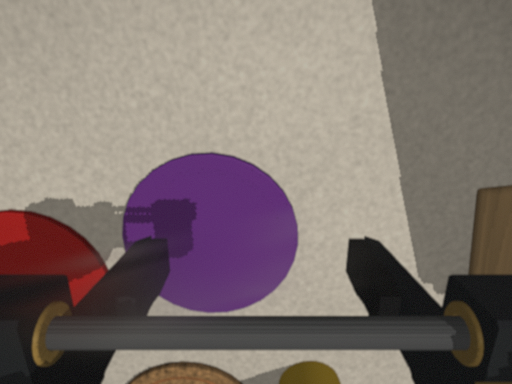

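```bash
python3 - <<'E'
import numpy as np,cv2
from h import cloud
for n in ['scene','side','wrist']:
    z=np.load(f'/tmp/{n}.npz'); p=z['p'];d=z['d'];c={k:z[k] for k in ['fx','fy','cx','cy','pose']}
    hsv=cv2.cvtColor(p,cv2.COLOR_RGB2HSV);H,S,V=[hsv[...,i].astype(int) for i in range(3)]
    print(n,{k:float(c[k]) for k in ['fx','fy','cx','cy']})
    for nm,m in [('purple',(H>125)&(H<150)&(S>120)),('red',((H<4)|(H>174))&(S>180)&(V>100)),('cork',(H>5)&(H<18)&(S>90)&(V>80)),('yellow',(H>20)&(H<28)&(S>180))]:
        k,lab,st,_=cv2.connectedComponentsWithStats(m.astype(np.uint8))
        if k<2: continue
        for i in np.argsort(-st[1:,4])[:2]+1:
            if st[i,4]<300: continue
            P,u,v=cloud(d,c,lab==i)
            if len(P)==0: print(nm,'nodepth');continue
            (x,y),r=cv2.minEnclosingCircle(P[:,:2].astype(np.float32))
            print(nm,st[i,4],'med',np.median(P,0).round(4),'mean',P.mean(0).round(4),'circ',round(x,4),round(y,4),round(r,4),'px',u.mean().round(),v.mean().round())
E
```

```text
scene {'fx': 434.05986652470125, 'fy': 434.05986652470125, 'cx': 259.31247704863773, 'cy': 185.49138708486478}
purple 1833 med [0.2915 0.5121 0.0109] mean [0.2884 0.5095 0.0109] circ 0.2814 0.5082 0.111 px 382.0 234.0
red 703 med [0.3289 0.2639 0.0111] mean [0.3303 0.2611 0.011 ] circ 0.2897 0.2529 0.1053 px 323.0 212.0
cork 3486 med [0.5055 0.8865 0.0167] mean [0.5021 0.8918 0.0171] circ 0.4854 0.8992 0.1746 px 458.0 331.0
cork 2178 med [0.5658 0.3594 0.0113] mean [0.5651 0.3593 0.0112] circ 0.5627 0.3629 0.1113 px 316.0 267.0
side {'fx': 396.3998521777872, 'fy': 396.3998521777872, 'cx': 264.8667980323483, 'cy': 187.39277274742815}
purple 1063 med [0.2747 0.4905 0.0129] mean [0.2755 0.492  0.0129] circ 0.2774 0.4995 0.1115 px 189.0 158.0
red 1441 med [0.2681 0.2396 0.0131] mean [0.2686 0.2409 0.013 ] circ 0.2684 0.2471 0.1121 px 202.0 192.0
cork 1087 med [0.5545 0.3505 0.0129] mean [0.555  0.3519 0.013 ] circ 0.5549 0.3601 0.1128 px 259.0 161.0
cork 730 med [0.459  0.8688 0.0183] mean [0.4595 0.8798 0.018 ] circ 0.4762 0.8989 0.1734 px 205.0 112.0
yellow 819 med [0.5465 0.5178 0.121 ] mean [0.548 0.536 0.108] circ 0.5526 0.5573 0.0786 px 242.0 123.0
wrist {'fx': 334.18983978098214, 'fy': 334.18983978098214, 'cx': 257.41029571291017, 'cy': 189.16673958734208}
purple 18284 med [0.2558 0.5146 0.0133] mean [0.2614 0.5153 0.0134] circ 0.2704 0.507 0.1127 px 213.0 226.0
red 890 med [0.188  0.2825 0.013 ] mean [0.1877 0.2819 0.0129] circ 0.1892 0.279 0.0285 px 13.0 228.0
red 605 med [0.2839 0.3254 0.0132] mean [0.2854 0.3277 0.0137] circ 0.2294 0.4276 0.1518 px 84.0 284.0
cork 1910 med [0.3749 0.8389 0.0189] mean [0.3739 0.8386 0.0187] circ 0.375 0.8444 0.0608 px 494.0 234.0
cork 1461 med [0.47   0.3951 0.0127] mean [0.4719 0.3941 0.0124] circ 0.4877 0.3865 0.0788 px 185.0 376.0
yellow 738 med [0.5114 0.5707 0.0223] mean [0.5137 0.5693 0.0225] circ 0.5301 0.5635 0.0402 px 310.0 374.0
```

```bash
python3 - <<'E'
import numpy as np,cv2
from h import cloud
for n in ['scene','side']:
    z=np.load(f'/tmp/{n}.npz'); p=z['p'];d=z['d'];c={k:z[k] for k in ['fx','fy','cx','cy','pose']}
    A=np.ones(d.shape,bool); P,u,v=cloud(d,c,A)
    def rep(nm,m):
        Q=P[m]; 
        if len(Q)<5: print(nm,len(Q));return
        r=cv2.minAreaRect(Q[:,:2].astype(np.float32)); vv=np.linalg.svd(Q[:,:2]-Q[:,:2].mean(0))[2][0]
        print(n,nm,len(Q),Q.min(0).round(3),Q.max(0).round(3),'rect',np.round(r[0],4),np.round(r[1],4),r[2],'ax',vv.round(3),np.degrees(np.arctan2(vv[1],vv[0])).round(1))
    k=(P[:,0]>.5)&(P[:,0]<.8)&(P[:,1]>-.4)&(P[:,1]<-.12)
    rep('handle',k&(P[:,2]>.205)&(P[:,2]<.25))
    k=(P[:,0]>.38)&(P[:,0]<.51)
    g=p[v,u].max(1)
    rep('knobR',k&(P[:,1]>-.31)&(P[:,1]<-.2)&(P[:,2]>.085)&(P[:,2]<.1))
    rep('knobL',k&(P[:,1]>-.08)&(P[:,1]<.05)&(P[:,2]>.085)&(P[:,2]<.1))
    m=(P[:,0]>.4)&(P[:,0]<.85)&(P[:,1]>-.4)&(P[:,1]<.2)&(P[:,2]>.05)&(P[:,2]<.06); rep('stove',m)
    rep('jug',(P[:,0]>.4)&(P[:,0]<.7)&(P[:,1]>.42)&(P[:,1]<.68)&(P[:,2]>.14)&(P[:,2]<.18))
    rep('jar',(P[:,0]>.4)&(P[:,0]<.64)&(P[:,1]>-.6)&(P[:,1]<-.38)&(P[:,2]>.15)&(P[:,2]<.18))
    rep('breadbin?',(P[:,0]>.7)&(P[:,0]<1)&(P[:,1]>-.4)&(P[:,1]<.2)&(P[:,2]>.09))
    x0,y0=(90,120) if n=='scene' else (230,170)
    img=cv2.resize(p[y0:y0+140,x0:x0+190],None,fx=4,fy=4,interpolation=cv2.INTER_CUBIC); cv2.imwrite(f'pics/crop_{n}.png',img[:,:,::-1])
E
```

```text
scene handle 202 [ 0.555 -0.269  0.205] [ 0.682 -0.225  0.235] rect [ 0.6188 -0.2451] [0.0271 0.1319] 77.76176452636719 ax [ 0.969 -0.246] -14.2
scene knobR 36 [ 0.431 -0.275  0.085] [ 0.469 -0.232  0.098] rect [ 0.4494 -0.2513] [0.0218 0.0467] 44.291133880615234 ax [ 0.62  -0.785] -51.7
scene knobL 38 [ 0.434 -0.029  0.085] [0.46  0.017 0.097] rect [ 0.4472 -0.0069] [0.0181 0.0435] 25.75135040283203 ax [-0.365  0.931] 111.4
scene stove 3586 [ 0.402 -0.368  0.05 ] [0.849 0.177 0.06 ] rect [ 0.6275 -0.0961] [0.4482 0.5407] 0.6545052528381348 ax [-0.13   0.992] 97.4
scene jug 441 [0.501 0.49  0.14 ] [0.615 0.646 0.179] rect [0.5652 0.564 ] [0.1482 0.111 ] 29.637163162231445 ax [0.665 0.747] 48.4
scene jar 323 [ 0.478 -0.548  0.151] [ 0.578 -0.452  0.169] rect [ 0.5278 -0.4987] [0.0957 0.0968] 76.4921646118164 ax [0.751 0.66 ] 41.3
scene breadbin? 5230 [ 0.7   -0.286  0.09 ] [0.989 0.183 0.171] rect [ 0.8443 -0.0514] [0.4697 0.2885] 89.987060546875 ax [0.095 0.995] 84.6
side handle 328 [ 0.547 -0.274  0.205] [ 0.68  -0.232  0.234] rect [ 0.6136 -0.2527] [0.0271 0.1369] 76.24800872802734
[... 169 characters left out ...]
side knobL 51 [ 0.427 -0.035  0.086] [0.455 0.012 0.1  ] rect [ 0.4413 -0.012 ] [0.0158 0.0482] 22.724592208862305 ax [ 0.425 -0.905] -64.9
side stove 5116 [ 0.4   -0.375  0.05 ] [0.849 0.158 0.06 ] rect [ 0.62   -0.1105] [0.4521 0.5256] 1.5802593231201172 ax [ 0.228 -0.974] -76.8
side jug 293 [0.497 0.482 0.14 ] [0.608 0.635 0.174] rect [0.5568 0.5565] [0.122  0.1306] 14.328743934631348 ax [-0.334 -0.943] -109.5
side jar 944 [ 0.474 -0.553  0.15 ] [ 0.57  -0.458  0.167] rect [ 0.5221 -0.505 ] [0.0946 0.094 ] 73.08404541015625 ax [-0.754 -0.657] -138.9
side breadbin? 3752 [ 0.7  -0.29  0.09] [0.98  0.175 0.168] rect [ 0.8901 -0.075 ] [0.5207 0.249 ] 72.95099639892578 ax [-0.028 -1.   ] -91.6
```

View pics/crop_scene.png

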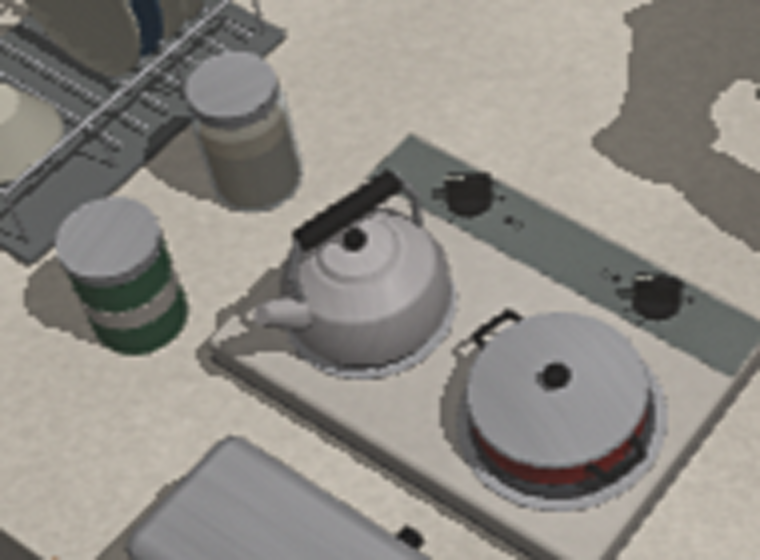

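View pics/crop_side.png

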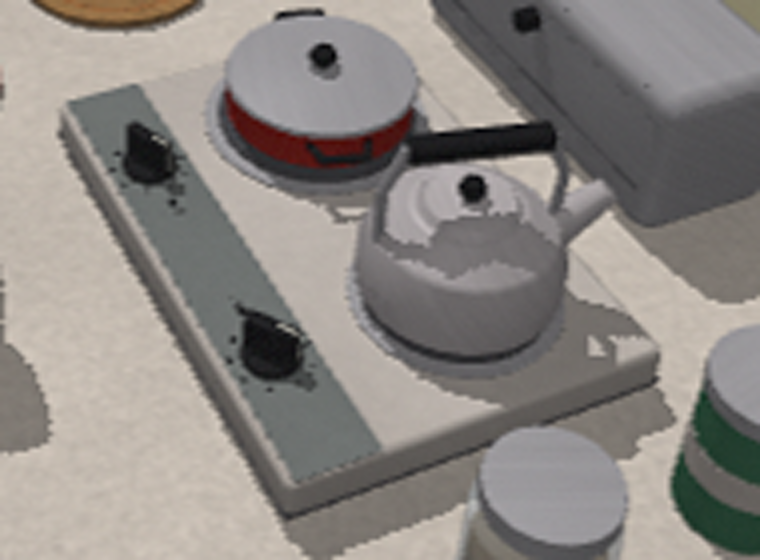

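```bash
cat >> h.py <<'E'
from scipy.spatial.transform import Rotation as R
def Rq(q): return R.from_quat([q[1],q[2],q[3],q[0]])
def jaw(Rm):
    z=Rm.as_matrix()[:,2]; return np.degrees(np.arctan2(z[1],z[0]))
def st():
    s=arm.sense(); r=Rq(s['tcp_rot']); print('t',round(float(s['time']),2),'pos',np.round(s['ee_pos'],4),'jaw',round(jaw(r),2),'ydir',r.as_matrix()[:,1].round(3),'q',np.round(s['joint_pos'],2),'F',np.round(s['ft_force'],1),'gap',round(float(s['finger_gap']),3)); return s,r
def go(x,y,z,jd=None):
    "deltas to TCP target, jaw dir deg (mod 180 nearest), tool straight down"
    s,r=st(); j=jaw(r)
    if jd is None: jd=j
    jd=j+((jd-j+90)%180-90)
    a=np.radians(jd); zc=np.array([np.cos(a),np.sin(a),0]); yc=np.array([0,0,-1.]); xc=np.cross(yc,zc)
    T=R.from_matrix(np.c_[xc,yc,zc]); rv=(r.inv()*T).as_rotvec(); t=r.inv().apply(np.array([x,y,z])-s['ee_pos'])*1000
    print('jaw->',jd,'rotvec',rv.round(4),'deg',np.degrees(np.linalg.norm(rv)).round(1),'t',t.round(1))
    return rv,t
E
python3 - <<'E'
from h import *
go(.617,-.249,.33,76); go(.45,.20,.35,76)
E
```

```text
t 1.55 pos [0.1917 0.5949 0.2387] jaw 72.13 ydir [-0.  0. -1.] q [-1.23  0.69 -0.19  1.57  0.16  0.9  -0.22] F [-0.2 -0.3 -0.1] gap 1.0
jaw-> 76.0 rotvec [-0.0001 -0.0675 -0.    ] deg 3.9 t [ 663.7  -91.3 -672.7]
t 1.55 pos [0.1917 0.5949 0.2387] jaw 72.13 ydir [-0.  0. -1.] q [-1.23  0.69 -0.19  1.57  0.16  0.9  -0.22] F [-0.2 -0.3 -0.1] gap 1.0
jaw-> 76.0 rotvec [-0.0001 -0.0675 -0.    ] deg 3.9 t [ 367.  -111.3 -296.6]
```

play_rows(
  deltas=[
    {"wy": 0,"tx": 10,"ty": -50,"tz": -10,"gripper": 88},
    {"tx": 40,"ty": -90,"tz": -40,"gripper": 88},
    {"tx": 80,"ty": -110,"tz": -80,"gripper": 88},
    {"tx": 120,"ty": -110,"tz": -120,"gripper": 88},
    {"tx": 160,"ty": -110,"tz": -160,"gripper": 88},
  ],
)

```text
invalid input at $.deltas[0]: expected keys wx, wy, wz, tx, ty, tz, gripper
```

play_rows(
  deltas=[
    {"tx": 40,"ty": 0,"tz": -40,"gripper": 88},
    {"tx": 80,"ty": 0,"tz": -80,"gripper": 88},
    {"tx": 120,"ty": 0,"tz": -120,"gripper": 88},
    {"tx": 160,"ty": 0,"tz": -160,"gripper": 88},
    {"tx": 200,"ty": 0,"tz": -200,"gripper": 88},
  ],
)

```text
invalid input at $.deltas[0]: expected keys wx, wy, wz, tx, ty, tz, gripper
```

```bash
python3 - <<'E'
from h import *
go(.617,-.249,.34,76);
E
```

```text
t 1.55 pos [0.1917 0.5949 0.2387] jaw 72.13 ydir [-0.  0. -1.] q [-1.23  0.69 -0.19  1.57  0.16  0.9  -0.22] F [-0.2 -0.3 -0.1] gap 1.0
jaw-> 76.0 rotvec [-0.0001 -0.0675 -0.    ] deg 3.9 t [ 663.7 -101.3 -672.7]
```

play_rows(
  deltas=[
    {"wx": 0,"wy": 0,"wz": 0,"tx": 10,"ty": -50,"tz": -10,"gripper": 88},
    {"wx": 0,"wy": 0,"wz": 0,"tx": 40,"ty": -90,"tz": -40,"gripper": 88},
    {"wx": 0,"wy": 0,"wz": 0,"tx": 80,"ty": -110,"tz": -80,"gripper": 88},
    {"wx": 0,"wy": 0,"wz": 0,"tx": 120,"ty": -110,"tz": -120,"gripper": 88},
    {"wx": 0,"wy": 0,"wz": 0,"tx": 160,"ty": -110,"tz": -160,"gripper": 88},
  ],
)

```text
time: 2.17
ee_pos: [0.2958, 0.3919, 0.3492]
tcp_rot: [0.699, -0.698, 0.109, -0.11]
ft_force: [1.4, -0.7, 0.5]
finger_gap: 0.994
```

play_rows(
  deltas=[
    {"wx": 0,"wy": 0,"wz": 0,"tx": 40,"ty": 0,"tz": -40,"gripper": 88},
    {"wx": 0,"wy": 0,"wz": 0,"tx": 80,"ty": 0,"tz": -80,"gripper": 88},
    {"wx": 0,"wy": 0,"wz": 0,"tx": 120,"ty": 0,"tz": -120,"gripper": 88},
    {"wx": 0,"wy": 0,"wz": 0,"tx": 160,"ty": 0,"tz": -160,"gripper": 88},
    {"wx": 0,"wy": 0,"wz": 0,"tx": 200,"ty": 0,"tz": -200,"gripper": 88},
  ],
)

```text
time: 2.8
ee_pos: [0.4255, 0.1386, 0.3495]
tcp_rot: [0.699, -0.698, 0.109, -0.11]
ft_force: [2.0, 0.7, 0.1]
finger_gap: 1.0
```

```bash
python3 - <<'E'
from h import *
go(.617,-.249,.34,76);
E
```

```text
t 2.8 pos [0.4255 0.1386 0.3495] jaw 72.15 ydir [ 0.002  0.001 -1.   ] q [-0.31  0.31 -0.15  1.91  0.06  0.92  0.78] F [2.  0.7 0.1] gap 1.0
jaw-> 76.0 rotvec [-0.002  -0.0672  0.0015] deg 3.9 t [ 301.1    9.3 -310.3]
```

play_rows(
  deltas=[
    {"wx": 0,"wy": -0.014,"wz": 0,"tx": 32,"ty": 0,"tz": -33,"gripper": 88},
    {"wx": 0,"wy": -0.028,"wz": 0,"tx": 66,"ty": 0,"tz": -68,"gripper": 88},
    {"wx": 0,"wy": -0.042,"wz": 0,"tx": 100,"ty": 0,"tz": -103,"gripper": 88},
    {"wx": 0,"wy": -0.056,"wz": 0,"tx": 132,"ty": 0,"tz": -136,"gripper": 88},
    {"wx": 0,"wy": -0.067,"wz": 0,"tx": 160,"ty": 0,"tz": -165,"gripper": 88},
  ],
)

```text
time: 3.42
ee_pos: [0.5278, -0.0692, 0.3495]
tcp_rot: [0.702, -0.701, 0.086, -0.087]
ft_force: [0.3, -0.2, -1.0]
finger_gap: 1.003
```

```bash
python3 - <<'E'
from h import *
go(.617,-.249,.34,76);
E
```

```text
t 3.42 pos [ 0.5278 -0.0692  0.3495] jaw 75.96 ydir [ 0.002  0.001 -1.   ] q [ 0.11  0.44 -0.1   1.69  0.05  1.02  1.32] F [ 0.3 -0.2 -1. ] gap 1.003
jaw-> 76.0 rotvec [-0.0018 -0.0007  0.002 ] deg 0.2 t [ 130.1    9.4 -152.8]
```

play_rows(
  deltas=[
    {"wx": 0,"wy": 0,"wz": 0,"tx": 30,"ty": 0,"tz": -35,"gripper": 88},
    {"wx": 0,"wy": 0,"wz": 0,"tx": 65,"ty": 0,"tz": -75,"gripper": 88},
    {"wx": 0,"wy": 0,"wz": 0,"tx": 95,"ty": 3,"tz": -115,"gripper": 88},
    {"wx": 0,"wy": 0,"wz": 0,"tx": 130,"ty": 9,"tz": -153,"gripper": 88},
    {"wx": 0,"wy": 0,"wz": 0,"tx": 130,"ty": 9,"tz": -153,"gripper": 88},
  ],
)

```text
time: 4.05
ee_pos: [0.6164, -0.254, 0.3387]
tcp_rot: [-0.701, 0.702, -0.088, 0.089]
ft_force: [-0.1, 1.4, -0.2]
finger_gap: 0.997
```

```bash
python3 - <<'E'
from h import *
go(.617,-.249,.205,76);
p,d,c=snap('wrist','wrist1.png')
P,u,v=cloud(d,c,np.ones(d.shape,bool))
m=(P[:,2]>.2)&(P[:,2]<.25)&(P[:,0]>.52)&(P[:,0]<.72)&(P[:,1]>-.35)&(P[:,1]<-.15)
Q=P[m];print(len(Q),Q[:,2].max());r=cv2.minAreaRect(Q[:,:2].astype(np.float32));print(r)
E
```

```text
t 4.05 pos [ 0.6164 -0.254   0.3387] jaw 75.6 ydir [ 0.001 -0.001 -1.   ] q [ 0.36  0.66 -0.07  1.29  0.05  1.19  1.6 ] F [-0.1  1.4 -0.2] gap 0.997
jaw-> 76.0 rotvec [ 0.0008 -0.0069  0.0008] deg 0.4 t [ -0.8 133.7   5.1]
3863 0.23398284095695804
((0.6125977039337158, -0.24502703547477722), (0.021375728771090508, 0.1347382664680481), 76.73417663574219)
```

View pics/wrist1.png

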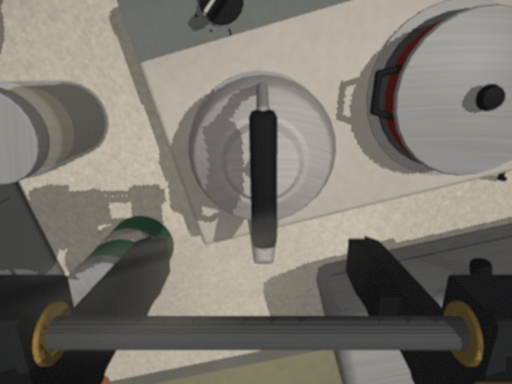

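```bash
python3 - <<'E'
from h import *
go(.6145,-.2475,.203,76.3);
E
```

```text
t 4.1 pos [ 0.6165 -0.2508  0.3393] jaw 75.79 ydir [ 0.001  0.001 -1.   ] q [ 0.35  0.66 -0.07  1.29  0.05  1.19  1.6 ] F [ 0.1  1.2 -0.5] gap 1.001
jaw-> 76.3 rotvec [-0.0016 -0.0088  0.0006] deg 0.5 t [ -2.8 136.3   2.5]
```

play_rows(
  deltas=[
    {"wx": 0,"wy": -0.009,"wz": 0,"tx": -3,"ty": 20,"tz": 2.5,"gripper": 88},
    {"wx": -0.001,"wy": -0.009,"wz": 0,"tx": -3,"ty": 50,"tz": 2.5,"gripper": 88},
    {"wx": -0.001,"wy": -0.009,"wz": 0,"tx": -3,"ty": 85,"tz": 2.5,"gripper": 88},
    {"wx": -0.001,"wy": -0.009,"wz": 0,"tx": -3,"ty": 115,"tz": 2.5,"gripper": 88},
    {"wx": -0.001,"wy": -0.009,"wz": 0,"tx": -3,"ty": 136,"tz": 2.5,"gripper": 88},
  ],
)

```text
time: 4.72
ee_pos: [0.6138, -0.2448, 0.2025]
tcp_rot: [0.703, -0.701, 0.084, -0.083]
ft_force: [1.5, 1.1, 0.1]
finger_gap: 0.999
```

play_rows(
  deltas=[
    {"wx": 0,"wy": 0,"wz": 0,"tx": 0,"ty": 0,"tz": 0,"gripper": 50},
    {"wx": 0,"wy": 0,"wz": 0,"tx": 0,"ty": 0,"tz": 0,"gripper": 30},
    {"wx": 0,"wy": 0,"wz": 0,"tx": 0,"ty": 0,"tz": 0,"gripper": 16},
    {"wx": 0,"wy": 0,"wz": 0,"tx": 0,"ty": 0,"tz": 0,"gripper": 10},
    {"wx": 0,"wy": 0,"wz": 0,"tx": 0,"ty": 0,"tz": 0,"gripper": 10},
  ],
)

```text
time: 5.35
ee_pos: [0.6139, -0.245, 0.2029]
tcp_rot: [0.703, -0.701, 0.083, -0.084]
ft_force: [-0.2, 0.4, 0.7]
finger_gap: 0.455
```

```bash
python3 - <<'E'
from h import *
go(.6145,-.2475,.203,76.3); snap('side','side1.png');snap('wrist','wrist2.png')
E
```

```text
t 5.35 pos [ 0.6139 -0.245   0.2029] jaw 76.44 ydir [ 0.     0.002 -1.   ] q [ 0.35  0.78 -0.08  1.49  0.07  0.88  1.59] F [-0.2  0.4  0.7] gap 0.455
jaw-> 76.3 rotvec [-0.0021  0.0024 -0.0002] deg 0.2 t [ 1.1 -0.1 -2.3]
```

View pics/side1.png

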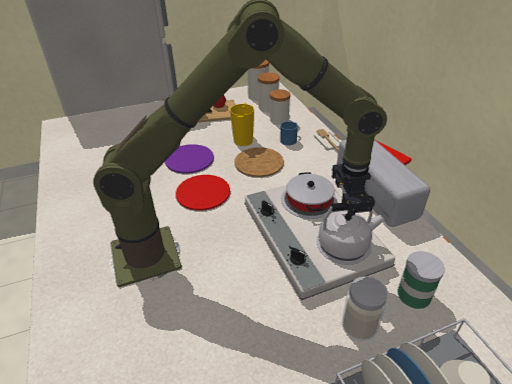

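View pics/wrist2.png

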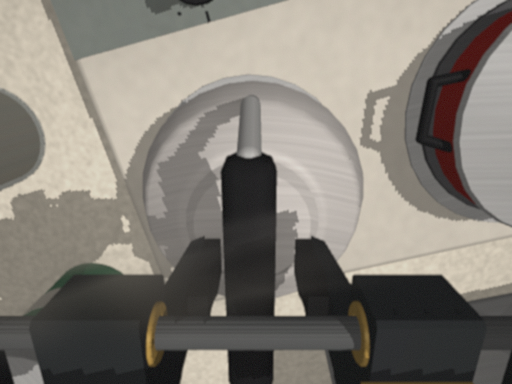

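play_rows(
  deltas=[
    {"wx": 0,"wy": 0,"wz": 0,"tx": 0,"ty": 0,"tz": 0,"gripper": 10},
    {"wx": 0,"wy": 0,"wz": 0,"tx": 0,"ty": 0,"tz": 0,"gripper": 10},
    {"wx": 0,"wy": 0,"wz": 0,"tx": 0,"ty": 0,"tz": 0,"gripper": 10},
    {"wx": 0,"wy": 0,"wz": 0,"tx": 0,"ty": 0,"tz": 0,"gripper": 10},
    {"wx": 0,"wy": 0,"wz": 0,"tx": 0,"ty": 0,"tz": 0,"gripper": 10},
  ],
)

```text
time: 6.08
ee_pos: [0.6133, -0.2471, 0.203]
tcp_rot: [-0.702, 0.702, -0.084, 0.084]
ft_force: [-3.0, -5.0, 2.5]
finger_gap: 0.246
```

```bash
python3 - <<'E'
from h import *
go(.614,-.245,.33)
E
```

```text
t 6.08 pos [ 0.6133 -0.2471  0.203 ] jaw 76.35 ydir [-0.    -0.001 -1.   ] q [ 0.35  0.78 -0.07  1.49  0.07  0.88  1.59] F [-3.  -5.   2.5] gap 0.246
jaw-> 76.35258851500666 rotvec [ 0.0006 -0.     -0.0002] deg 0.0 t [   0.2 -127.     2.2]
```

play_rows(
  deltas=[
    {"wx": 0,"wy": 0,"wz": 0,"tx": 0,"ty": -3,"tz": 0,"gripper": 10},
    {"wx": 0,"wy": 0,"wz": 0,"tx": 0,"ty": -8,"tz": 0,"gripper": 10},
    {"wx": 0,"wy": 0,"wz": 0,"tx": 0,"ty": -15,"tz": 0,"gripper": 10},
    {"wx": 0,"wy": 0,"wz": 0,"tx": 0,"ty": -25,"tz": 0,"gripper": 10},
    {"wx": 0,"wy": 0,"wz": 0,"tx": 0,"ty": -38,"tz": 0,"gripper": 10},
  ],
)

```text
time: 6.7
ee_pos: [0.6132, -0.2469, 0.2417]
tcp_rot: [-0.702, 0.702, -0.084, 0.084]
ft_force: [-0.1, 0.3, -8.4]
finger_gap: 0.243
```

play_rows(
  deltas=[
    {"wx": 0,"wy": 0,"wz": 0,"tx": 0,"ty": -15,"tz": 0,"gripper": 10},
    {"wx": 0,"wy": 0,"wz": 0,"tx": 0,"ty": -32,"tz": 0,"gripper": 10},
    {"wx": 0,"wy": 0,"wz": 0,"tx": 0,"ty": -50,"tz": 0,"gripper": 10},
    {"wx": 0,"wy": 0,"wz": 0,"tx": 0,"ty": -65,"tz": 0,"gripper": 10},
    {"wx": 0,"wy": 0,"wz": 0,"tx": 0,"ty": -77,"tz": 0,"gripper": 10},
  ],
)

```text
time: 7.32
ee_pos: [0.6134, -0.2469, 0.32]
tcp_rot: [-0.702, 0.702, -0.084, 0.084]
ft_force: [0.3, -0.7, -8.5]
finger_gap: 0.251
```

```bash
python3 - <<'E'
from h import *
go(.54,.05,.32); snap('side','side2.png');p,d,c=snap('scene','scene2.png')
cv2.imwrite('pics/s2.png',cv2.resize(p[90:250,90:300],None,fx=3,fy=3)[:,:,::-1])
E
```

```text
t 7.33 pos [ 0.6134 -0.2469  0.32  ] jaw 76.36 ydir [ 0. -0. -1.] q [ 0.35  0.66 -0.08  1.34  0.05  1.14  1.6 ] F [ 0.3 -0.7 -8.5] gap 0.251
jaw-> 76.36467485340205 rotvec [0.0004 0.     0.0002] deg 0.0 t [-1.413e+02 -1.000e-01  2.712e+02]
```

View pics/side2.png

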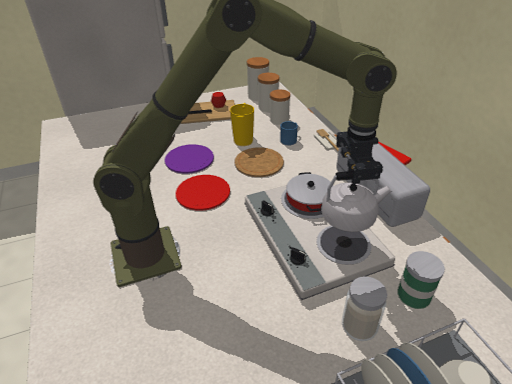

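View pics/s2.png

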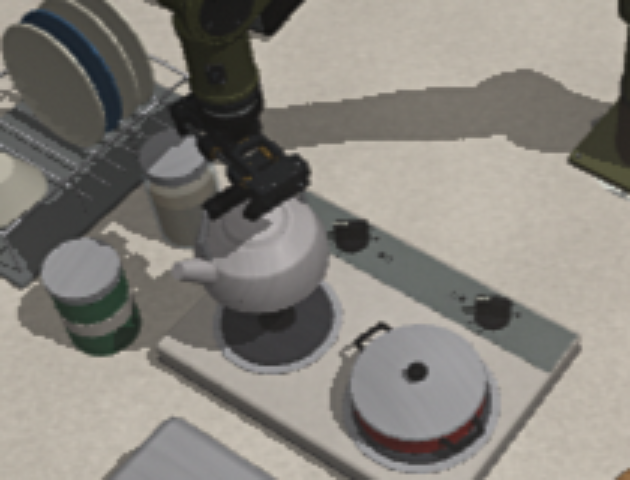

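play_rows(
  deltas=[
    {"wx": 0,"wy": 0,"wz": 0,"tx": -2,"ty": 0,"tz": 5,"gripper": 10},
    {"wx": 0,"wy": 0,"wz": 0,"tx": -6,"ty": 0,"tz": 17,"gripper": 10},
    {"wx": 0,"wy": 0,"wz": 0,"tx": -12,"ty": 0,"tz": 36,"gripper": 10},
    {"wx": 0,"wy": 0,"wz": 0,"tx": -20,"ty": 0,"tz": 60,"gripper": 10},
    {"wx": 0,"wy": 0,"wz": 0,"tx": -29,"ty": 0,"tz": 86,"gripper": 10},
  ],
)

```text
time: 8.05
ee_pos: [0.6058, -0.1539, 0.3202]
tcp_rot: [0.702, -0.702, 0.083, -0.084]
ft_force: [0.5, 0.9, -8.3]
finger_gap: 0.245
```

play_rows(
  deltas=[
    {"wx": 0,"wy": 0,"wz": 0,"tx": -10,"ty": 0,"tz": 28,"gripper": 10},
    {"wx": 0,"wy": 0,"wz": 0,"tx": -20,"ty": 0,"tz": 57,"gripper": 10},
    {"wx": 0,"wy": 0,"wz": 0,"tx": -29,"ty": 0,"tz": 85,"gripper": 10},
    {"wx": 0,"wy": 0,"wz": 0,"tx": -39,"ty": 0,"tz": 114,"gripper": 10},
    {"wx": 0,"wy": 0,"wz": 0,"tx": -48,"ty": 0,"tz": 142,"gripper": 10},
  ],
)

```text
time: 8.68
ee_pos: [0.5915, -0.0014, 0.3201]
tcp_rot: [0.703, -0.702, 0.082, -0.083]
ft_force: [0.4, 0.1, -8.4]
finger_gap: 0.246
```

play_rows(
  deltas=[
    {"wx": 0,"wy": 0,"wz": 0,"tx": -10,"ty": 0,"tz": 28,"gripper": 10},
    {"wx": 0,"wy": 0,"wz": 0,"tx": -20,"ty": 0,"tz": 57,"gripper": 10},
    {"wx": 0,"wy": 0,"wz": 0,"tx": -29,"ty": 0,"tz": 85,"gripper": 10},
    {"wx": 0,"wy": 0,"wz": 0,"tx": -39,"ty": 0,"tz": 114,"gripper": 10},
    {"wx": 0,"wy": 0,"wz": 0,"tx": -48,"ty": 0,"tz": 142,"gripper": 10},
  ],
)

```text
time: 9.3
ee_pos: [0.5763, 0.1509, 0.3203]
tcp_rot: [0.703, -0.701, 0.082, -0.082]
ft_force: [-0.2, -0.2, -8.6]
finger_gap: 0.248
```

```bash
python3 - <<'E'
from h import *
go(.558,.361,.32,76.36)
E
```

```text
t 9.3 pos [0.5763 0.1509 0.3203] jaw 76.69 ydir [-0.     0.002 -1.   ] q [-0.28  0.56 -0.08  1.55  0.05  1.03  0.96] F [-0.2 -0.2 -8.6] gap 0.248
jaw-> 76.36 rotvec [-0.0024  0.0057 -0.0006] deg 0.4 t [-66.2   0.8 200.2]
```

play_rows(
  deltas=[
    {"wx": 0,"wy": 0,"wz": 0,"tx": -9,"ty": 0,"tz": 28,"gripper": 10},
    {"wx": 0,"wy": 0,"wz": 0,"tx": -19,"ty": 0,"tz": 57,"gripper": 10},
    {"wx": 0,"wy": 0,"wz": 0,"tx": -28,"ty": 0,"tz": 85,"gripper": 10},
    {"wx": 0,"wy": 0,"wz": 0,"tx": -37,"ty": 0,"tz": 112,"gripper": 10},
    {"wx": 0,"wy": 0,"wz": 0,"tx": -45,"ty": 0,"tz": 136,"gripper": 10},
  ],
)

```text
time: 9.93
ee_pos: [0.5618, 0.2966, 0.3205]
tcp_rot: [0.704, -0.701, 0.082, -0.08]
ft_force: [-0.6, 0.4, -8.0]
finger_gap: 0.243
```

play_rows(
  deltas=[
    {"wx": 0,"wy": 0,"wz": 0,"tx": -7,"ty": 0,"tz": 22,"gripper": 10},
    {"wx": 0,"wy": 0,"wz": 0,"tx": -13,"ty": 0,"tz": 40,"gripper": 10},
    {"wx": 0,"wy": 0,"wz": 0,"tx": -18,"ty": 0,"tz": 54,"gripper": 10},
    {"wx": 0,"wy": 0,"wz": 0,"tx": -20,"ty": 0,"tz": 61,"gripper": 10},
    {"wx": 0,"wy": 0,"wz": 0,"tx": -21,"ty": 0,"tz": 63,"gripper": 10},
  ],
)

```text
time: 10.55
ee_pos: [0.5559, 0.3626, 0.3206]
tcp_rot: [0.703, -0.701, 0.082, -0.081]
ft_force: [-0.0, -1.2, -8.4]
finger_gap: 0.248
```

```bash
python3 - <<'E'
from h import *
go(.558,.361,.32,76.36);snap('side','side3.png');snap('scene','scene3.png')
E
```

```text
t 10.55 pos [0.5559 0.3626 0.3206] jaw 76.82 ydir [-0.001  0.003 -1.   ] q [-0.61  0.67 -0.07  1.33  0.05  1.15  0.66] F [-0.  -1.2 -8.4] gap 0.248
jaw-> 76.36 rotvec [-0.0026  0.0081 -0.002 ] deg 0.5 t [ 2.4  0.6 -1.1]
```

View pics/side3.png

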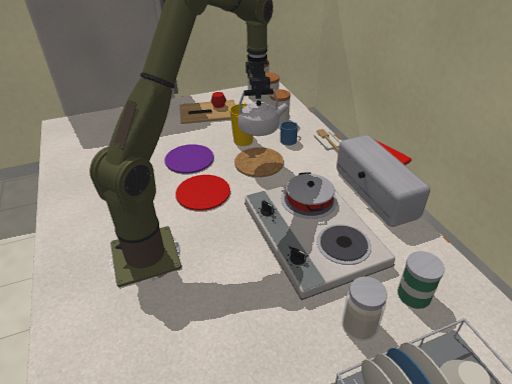

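View pics/scene3.png

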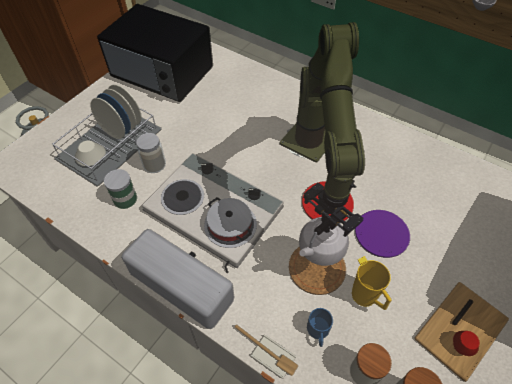

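```bash
python3 - <<'E'
import cv2
a=cv2.imread('pics/scene0.png')[170:310,260:430]; cv2.imwrite('pics/mats.png',cv2.resize(a,None,fx=4,fy=4))
E
```

```text
(no output)
```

View pics/mats.png

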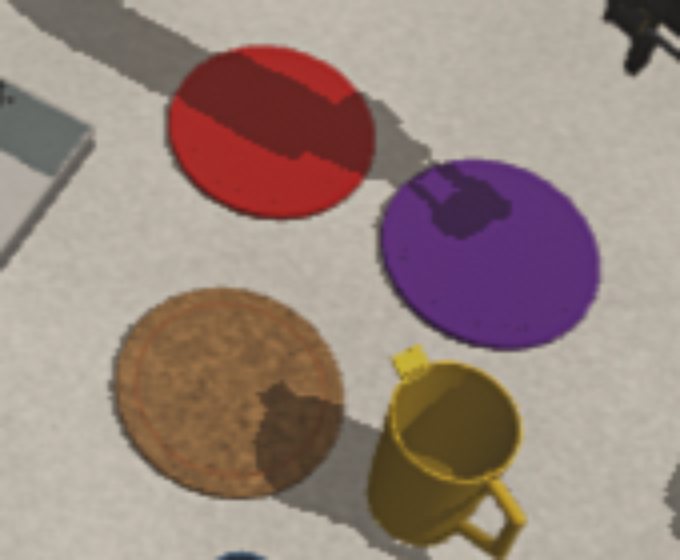

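play_rows(
  deltas=[
    {"wx": 0,"wy": 0.002,"wz": 0,"tx": 2,"ty": 10,"tz": -1,"gripper": 10},
    {"wx": -0.002,"wy": 0.004,"wz": 0,"tx": 2,"ty": 30,"tz": -1,"gripper": 10},
    {"wx": -0.002,"wy": 0.006,"wz": -0.002,"tx": 2,"ty": 55,"tz": -1,"gripper": 10},
    {"wx": -0.002,"wy": 0.008,"wz": -0.002,"tx": 2,"ty": 80,"tz": -1,"gripper": 10},
    {"wx": -0.002,"wy": 0.008,"wz": -0.002,"tx": 2,"ty": 105,"tz": -1,"gripper": 10},
  ],
)

```text
time: 11.28
ee_pos: [0.5579, 0.3597, 0.2143]
tcp_rot: [-0.702, 0.702, -0.085, 0.085]
ft_force: [-0.2, 0.4, -8.9]
finger_gap: 0.246
```

play_rows(
  deltas=[
    {"wx": 0,"wy": 0,"wz": 0,"tx": 0,"ty": 18,"tz": 0,"gripper": 10},
    {"wx": 0,"wy": 0,"wz": 0,"tx": 0,"ty": 32,"tz": 0,"gripper": 10},
    {"wx": 0,"wy": 0,"wz": 0,"tx": 0,"ty": 43,"tz": 0,"gripper": 10},
    {"wx": 0,"wy": 0,"wz": 0,"tx": 0,"ty": 51,"tz": 0,"gripper": 10},
    {"wx": 0,"wy": 0,"wz": 0,"tx": 0,"ty": 56,"tz": 0,"gripper": 10},
  ],
)

```text
time: 11.9
ee_pos: [0.5581, 0.3598, 0.1581]
tcp_rot: [-0.702, 0.702, -0.085, 0.085]
ft_force: [-0.3, -0.7, -7.6]
finger_gap: 0.247
```

```bash
python3 - <<'E'
from h import *
go(.558,.361,.15,76.36);p,d,c=snap('side','side4.png');cv2.imwrite('pics/s4.png',cv2.resize(p[60:220,180:340],None,fx=3.6,fy=3.6)[:,:,::-1])
p,d,c=snap('scene','scene4.png');cv2.imwrite('pics/sc4.png',cv2.resize(p[180:320,240:410],None,fx=4,fy=4)[:,:,::-1])
E
```

```text
t 11.9 pos [0.5581 0.3598 0.1581] jaw 76.25 ydir [ 0. -0. -1.] q [-0.61  0.83 -0.07  1.51  0.07  0.8   0.63] F [-0.3 -0.7 -7.6] gap 0.247
jaw-> 76.36 rotvec [ 0.0002 -0.0019  0.0003] deg 0.1 t [-0.4  8.1  1.2]
```

View pics/s4.png

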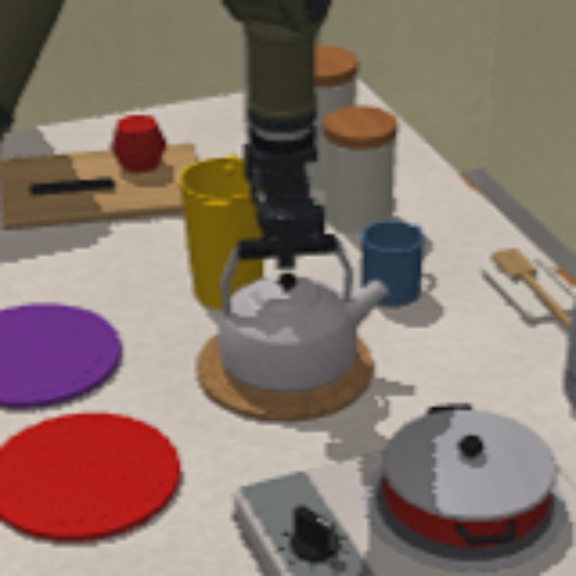

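View pics/sc4.png

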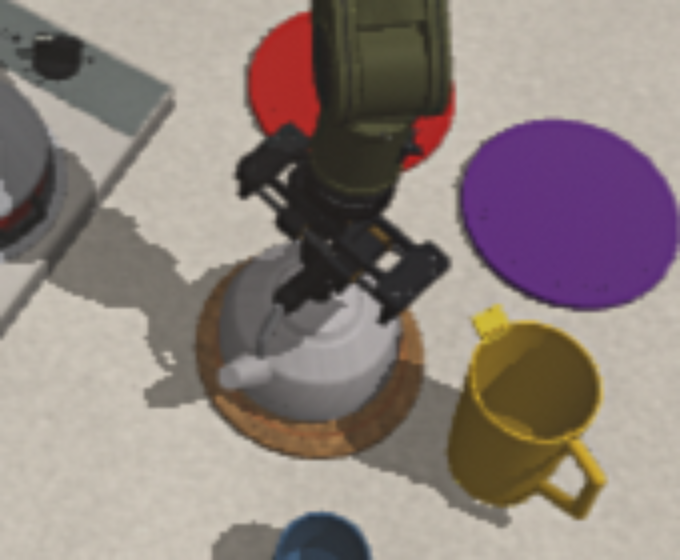

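play_rows(
  deltas=[
    {"wx": 0,"wy": 0,"wz": 0,"tx": 0,"ty": 2,"tz": 0,"gripper": 10},
    {"wx": 0,"wy": 0,"wz": 0,"tx": 0,"ty": 4,"tz": 0,"gripper": 10},
    {"wx": 0,"wy": 0,"wz": 0,"tx": 0,"ty": 5.5,"tz": 0,"gripper": 10},
    {"wx": 0,"wy": 0,"wz": 0,"tx": 0,"ty": 7,"tz": 0,"gripper": 10},
    {"wx": 0,"wy": 0,"wz": 0,"tx": 0,"ty": 8,"tz": 0,"gripper": 10},
  ],
)

```text
time: 12.62
ee_pos: [0.5577, 0.3595, 0.15]
tcp_rot: [-0.702, 0.702, -0.085, 0.084]
ft_force: [-2.3, -1.1, -1.9]
finger_gap: 0.246
```

play_rows(
  deltas=[
    {"wx": 0,"wy": 0,"wz": 0,"tx": 0,"ty": 0.5,"tz": 0,"gripper": 10},
    {"wx": 0,"wy": 0,"wz": 0,"tx": 0,"ty": 0.5,"tz": 0,"gripper": 26},
    {"wx": 0,"wy": 0,"wz": 0,"tx": 0,"ty": 0.5,"tz": 0,"gripper": 50},
    {"wx": 0,"wy": 0,"wz": 0,"tx": 0,"ty": 0.5,"tz": 0,"gripper": 50},
    {"wx": 0,"wy": 0,"wz": 0,"tx": 0,"ty": 0.5,"tz": 0,"gripper": 50},
  ],
)

```text
time: 13.25
ee_pos: [0.558, 0.3597, 0.1499]
tcp_rot: [-0.702, 0.702, -0.085, 0.085]
ft_force: [-1.1, -1.0, 0.1]
finger_gap: 0.564
```

play_rows(
  deltas=[
    {"wx": 0,"wy": 0,"wz": 0,"tx": 0,"ty": 0,"tz": 0,"gripper": 50},
    {"wx": 0,"wy": 0,"wz": 0,"tx": 0,"ty": -20,"tz": 0,"gripper": 50},
    {"wx": 0,"wy": 0,"wz": 0,"tx": 0,"ty": -60,"tz": 0,"gripper": 50},
    {"wx": 0,"wy": 0,"wz": 0,"tx": 0,"ty": -110,"tz": 0,"gripper": 50},
    {"wx": 0,"wy": 0,"wz": 0,"tx": 0,"ty": -160,"tz": 0,"gripper": 50},
  ],
)

```text
time: 13.88
ee_pos: [0.5578, 0.3597, 0.3113]
tcp_rot: [-0.702, 0.702, -0.085, 0.085]
ft_force: [0.6, 0.2, -0.2]
finger_gap: 0.571
```

```bash
python3 - <<'E'
from h import *
go(.447,-.253,.20,38.5);p,d,c=snap('side','side5.png');cv2.imwrite('pics/s5.png',cv2.resize(p[60:220,180:340],None,fx=3.6,fy=3.6)[:,:,::-1])
E
```

```text
t 13.88 pos [0.5578 0.3597 0.3113] jaw 76.26 ydir [ 0.    -0.001 -1.   ] q [-0.61  0.67 -0.07  1.34  0.05  1.13  0.65] F [ 0.6  0.2 -0.2] gap 0.571
jaw-> 38.5 rotvec [4.00e-04 6.59e-01 3.00e-04] deg 37.8 t [  37.9  111.6 -621.4]
```

View pics/s5.png

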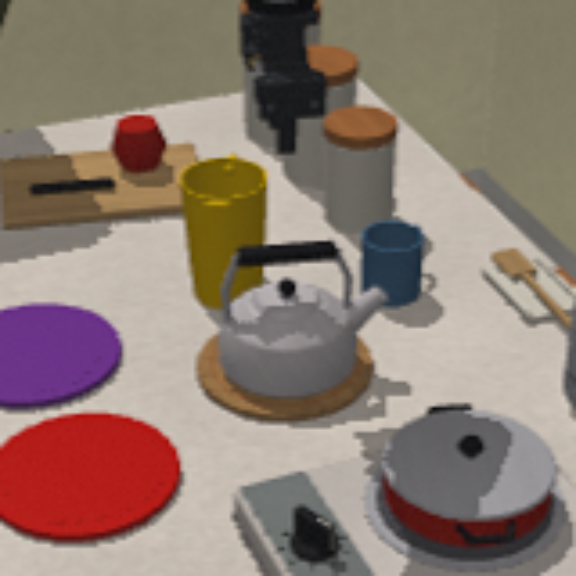

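play_rows(
  deltas=[
    {"wx": 0,"wy": 0,"wz": 0,"tx": 3,"ty": 0,"tz": -30,"gripper": 50},
    {"wx": 0,"wy": 0,"wz": 0,"tx": 5,"ty": 0,"tz": -80,"gripper": 50},
    {"wx": 0,"wy": 0,"wz": 0,"tx": 8,"ty": 0,"tz": -130,"gripper": 50},
    {"wx": 0,"wy": 0,"wz": 0,"tx": 11,"ty": 0,"tz": -180,"gripper": 50},
    {"wx": 0,"wy": 0,"wz": 0,"tx": 14,"ty": 0,"tz": -230,"gripper": 50},
  ],
)

```text
time: 14.55
ee_pos: [0.5194, 0.1334, 0.3171]
tcp_rot: [0.705, -0.699, 0.081, -0.088]
ft_force: [1.9, 0.1, 0.4]
finger_gap: 0.568
```

play_rows(
  deltas=[
    {"wx": 0,"wy": 0.1,"wz": 0,"tx": 3,"ty": 0,"tz": -50,"gripper": 50},
    {"wx": 0,"wy": 0.22,"wz": 0,"tx": 6,"ty": 0,"tz": -100,"gripper": 50},
    {"wx": 0,"wy": 0.34,"wz": 0,"tx": 9,"ty": 0,"tz": -150,"gripper": 50},
    {"wx": 0,"wy": 0.48,"wz": 0,"tx": 12,"ty": 0,"tz": -200,"gripper": 50},
    {"wx": 0,"wy": 0.6,"wz": 0,"tx": 15,"ty": 0,"tz": -240,"gripper": 50},
  ],
)

```text
time: 15.18
ee_pos: [0.4762, -0.1054, 0.315]
tcp_rot: [0.649, -0.641, 0.287, -0.293]
ft_force: [0.9, -0.2, -0.7]
finger_gap: 0.564
```

```bash
python3 - <<'E'
from h import *
go(.447,-.253,.20,38.5)
E
```

```text
t 15.18 pos [ 0.4762 -0.1054  0.315 ] jaw 41.53 ydir [ 0.012  0.007 -1.   ] q [ 0.06  0.4   0.09  1.88 -0.06  0.85  0.92] F [ 0.9 -0.2 -0.7] gap 0.564
jaw-> 38.50000000000001 rotvec [-0.0133  0.0529  0.0024] deg 3.1 t [  90.8  113.7 -121.2]
```

play_rows(
  deltas=[
    {"wx": -0.003,"wy": 0.01,"wz": 0,"tx": 25,"ty": 10,"tz": -35,"gripper": 50},
    {"wx": -0.006,"wy": 0.03,"wz": 0,"tx": 50,"ty": 35,"tz": -70,"gripper": 50},
    {"wx": -0.013,"wy": 0.053,"wz": 0.002,"tx": 75,"ty": 60,"tz": -100,"gripper": 50},
    {"wx": -0.013,"wy": 0.053,"wz": 0.002,"tx": 91,"ty": 90,"tz": -121,"gripper": 50},
    {"wx": -0.013,"wy": 0.053,"wz": 0.002,"tx": 91,"ty": 90,"tz": -121,"gripper": 50},
  ],
)

```text
time: 15.8
ee_pos: [0.445, -0.2546, 0.222]
tcp_rot: [-0.636, 0.637, -0.31, 0.307]
ft_force: [0.1, 0.8, 0.9]
finger_gap: 0.567
```

```bash
python3 - <<'E'
from h import *
go(.447,-.253,.067,38.5)
p,d,c=snap('wrist','wrist6.png')
P,u,v=cloud(d,c,np.ones(d.shape,bool))
m=(P[:,2]>.082)&(P[:,2]<.105)&(P[:,0]>.40)&(P[:,0]<.5)&(P[:,1]>-.3)&(P[:,1]<-.2)
Q=P[m];print(len(Q),Q[:,2].max());r=cv2.minAreaRect(Q[:,:2].astype(np.float32));print(r)
r=imaging.search_frame('wrist','knob_right_pointer');print([(round(x['p'],2),np.round(w(c,x['point']),3).tolist()) for x in r[:4]])
E
```

```text
t 15.8 pos [ 0.445  -0.2546  0.222 ] jaw 38.25 ydir [-0.003  0.001 -1.   ] q [ 0.37  0.57  0.1   1.93 -0.08  0.65  1.18] F [0.1 0.8 0.9] gap 0.567
jaw-> 38.5 rotvec [ 0.0023 -0.0043 -0.0027] deg 0.3 t [  0.4 155.    2.9]
885 0.09821772221172725
((0.4478817582130432, -0.2518766522407532), (0.013948274776339531, 0.04887722432613373), 37.98155975341797)
[(0.79, [0.448, -0.25, 0.067]), (0.57, [0.511, -0.179, 0.063])]
```

View pics/wrist6.png

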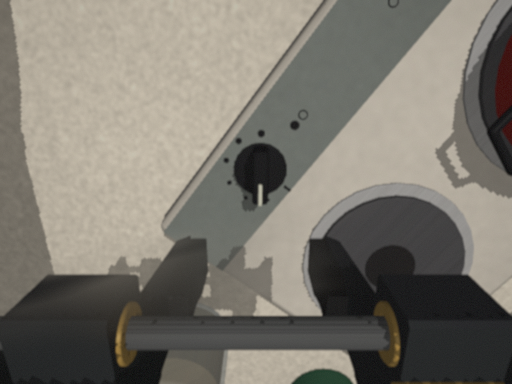

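```bash
python3 - <<'E'
from h import *
go(.4475,-.2525,.070,38)
E
```

```text
t 15.9 pos [ 0.4474 -0.2524  0.224 ] jaw 38.51 ydir [ 0.001  0.001 -1.   ] q [ 0.37  0.57  0.09  1.92 -0.08  0.65  1.18] F [ 0.9 -0.2  0.4] gap 0.567
jaw-> 37.99999999999999 rotvec [-0.0011  0.009   0.    ] deg 0.5 t [ 1.00e-01  1.54e+02 -2.00e-01]
```

play_rows(
  deltas=[
    {"wx": -0.001,"wy": 0.009,"wz": 0,"tx": 0,"ty": 40,"tz": 0,"gripper": 50},
    {"wx": -0.001,"wy": 0.009,"wz": 0,"tx": 0,"ty": 80,"tz": 0,"gripper": 50},
    {"wx": -0.001,"wy": 0.009,"wz": 0,"tx": 0,"ty": 115,"tz": 0,"gripper": 50},
    {"wx": -0.001,"wy": 0.009,"wz": 0,"tx": 0,"ty": 140,"tz": 0,"gripper": 50},
    {"wx": -0.001,"wy": 0.009,"wz": 0,"tx": 0,"ty": 154,"tz": 0,"gripper": 50},
  ],
)

```text
time: 16.52
ee_pos: [0.4489, -0.2509, 0.0699]
tcp_rot: [0.636, -0.636, 0.309, -0.31]
ft_force: [-0.1, 0.3, 0.3]
finger_gap: 0.57
```

play_rows(
  deltas=[
    {"wx": 0,"wy": 0,"wz": 0,"tx": 0,"ty": 0,"tz": 0,"gripper": 30},
    {"wx": 0,"wy": 0,"wz": 0,"tx": 0,"ty": 0,"tz": 0,"gripper": 10},
    {"wx": 0,"wy": 0,"wz": 0,"tx": 0,"ty": 0,"tz": 0,"gripper": 8},
    {"wx": 0,"wy": 0,"wz": 0,"tx": 0,"ty": 0,"tz": 0,"gripper": 5},
    {"wx": 0,"wy": 0,"wz": 0,"tx": 0,"ty": 0,"tz": 0,"gripper": 5},
  ],
)

```text
time: 17.15
ee_pos: [0.4467, -0.2534, 0.0709]
tcp_rot: [-0.635, 0.636, -0.31, 0.31]
ft_force: [-5.2, -4.4, 5.0]
finger_gap: 0.161
```

```bash
python3 - <<'E'
from h import *
go(.4475,-.2525,.070,90)
E
```

```text
t 17.15 pos [ 0.4467 -0.2534  0.0709] jaw 37.94 ydir [-0.001 -0.002 -1.   ] q [ 0.4   0.83  0.05  2.03 -0.11  0.28  1.2 ] F [-5.2 -4.4  5. ] gap 0.161
jaw-> 90.00000000000001 rotvec [ 2.400e-03 -9.085e-01  3.000e-04] deg 52.1 t [-0.2  0.9  1.1]
```

play_rows(
  deltas=[
    {"wx": 0,"wy": -0.12,"wz": 0,"tx": 0,"ty": 0,"tz": 0,"gripper": 5},
    {"wx": 0,"wy": -0.26,"wz": 0,"tx": 0,"ty": 0,"tz": 0,"gripper": 5},
    {"wx": 0,"wy": -0.4,"wz": 0,"tx": 0,"ty": 0,"tz": 0,"gripper": 5},
    {"wx": 0,"wy": -0.54,"wz": 0,"tx": 0,"ty": 0,"tz": 0,"gripper": 5},
    {"wx": 0,"wy": -0.68,"wz": 0,"tx": 0,"ty": 0,"tz": 0,"gripper": 5},
  ],
)

```text
time: 17.77
ee_pos: [0.4468, -0.2533, 0.0709]
tcp_rot: [-0.702, 0.703, -0.079, 0.079]
ft_force: [0.7, 1.0, -4.3]
finger_gap: 0.155
```

```bash
python3 - <<'E'
from h import *
go(.4475,-.2525,.070,90)
E
```

```text
t 17.77 pos [ 0.4468 -0.2533  0.0709] jaw 77.15 ydir [-0.001 -0.002 -1.   ] q [ 0.47  0.83 -0.07  2.03  0.2   0.29  1.58] F [ 0.7  1.  -4.3] gap 0.155
jaw-> 90.0 rotvec [ 0.0022 -0.2242 -0.0004] deg 12.8 t [0.5 0.9 0.9]
```

play_rows(
  deltas=[
    {"wx": 0,"wy": -0.08,"wz": 0,"tx": 0,"ty": 0,"tz": 0,"gripper": 5},
    {"wx": 0,"wy": -0.15,"wz": 0,"tx": 0,"ty": 0,"tz": 0,"gripper": 5},
    {"wx": 0,"wy": -0.2,"wz": 0,"tx": 0,"ty": 0,"tz": 0,"gripper": 5},
    {"wx": 0,"wy": -0.24,"wz": 0,"tx": 0,"ty": 0,"tz": 0,"gripper": 5},
    {"wx": 0,"wy": -0.26,"wz": 0,"tx": 0,"ty": 0,"tz": 0,"gripper": 5},
  ],
)

```text
time: 18.4
ee_pos: [0.4468, -0.2533, 0.071]
tcp_rot: [-0.706, 0.708, 0.012, -0.013]
ft_force: [0.3, 0.3, -4.8]
finger_gap: 0.158
```

```bash
python3 - <<'E'
from h import *
s,r=st();print(s['ft_torque'])
E
```

```text
t 18.4 pos [ 0.4468 -0.2533  0.071 ] jaw 92.04 ydir [-0.001 -0.002 -1.   ] q [ 0.5   0.83 -0.12  2.03  0.31  0.31  1.72] F [ 0.3  0.3 -4.8] gap 0.158
[ 0.23452808 -0.15086176 -0.45624626]
```

play_rows(
  deltas=[
    {"wx": 0,"wy": 0,"wz": 0,"tx": 0,"ty": 0,"tz": 0,"gripper": 20},
    {"wx": 0,"wy": 0,"wz": 0,"tx": 0,"ty": 0,"tz": 0,"gripper": 50},
    {"wx": 0,"wy": 0,"wz": 0,"tx": 0,"ty": 0,"tz": 0,"gripper": 50},
    {"wx": 0,"wy": 0,"wz": 0,"tx": 0,"ty": 0,"tz": 0,"gripper": 50},
    {"wx": 0,"wy": 0,"wz": 0,"tx": 0,"ty": 0,"tz": 0,"gripper": 50},
  ],
)

```text
time: 19.02
ee_pos: [0.4468, -0.2533, 0.071]
tcp_rot: [-0.706, 0.708, 0.012, -0.013]
ft_force: [-0.5, 1.5, 0.3]
finger_gap: 0.568
```

play_rows(
  deltas=[
    {"wx": 0,"wy": 0,"wz": 0,"tx": 0,"ty": -15,"tz": 0,"gripper": 50},
    {"wx": 0,"wy": 0,"wz": 0,"tx": 0,"ty": -50,"tz": 0,"gripper": 50},
    {"wx": 0,"wy": 0,"wz": 0,"tx": 0,"ty": -90,"tz": 0,"gripper": 50},
    {"wx": 0,"wy": 0,"wz": 0,"tx": 0,"ty": -130,"tz": 0,"gripper": 50},
    {"wx": 0,"wy": 0,"wz": 0,"tx": 0,"ty": -150,"tz": 0,"gripper": 50},
  ],
)

```text
time: 19.65
ee_pos: [0.4475, -0.2533, 0.2241]
tcp_rot: [-0.706, 0.708, 0.014, -0.012]
ft_force: [0.3, -1.0, 0.2]
finger_gap: 0.568
```

```bash
python3 - <<'E'
from h import *
st()
p,d,c=snap('wrist','wrist7.png')
P,u,v=cloud(d,c,np.ones(d.shape,bool))
m=(P[:,2]>.082)&(P[:,2]<.105)&(P[:,0]>.40)&(P[:,0]<.5)&(P[:,1]>-.3)&(P[:,1]<-.2)
Q=P[m];r=cv2.minAreaRect(Q[:,:2].astype(np.float32));print(r)
p,d,c=snap('side','side7.png')
P,u,v=cloud(d,c,np.ones(d.shape,bool))
for nm,lo in [('mat',(.008,.018))]:
    pass
m=(P[:,2]>.156)&(P[:,2]<.19)&(P[:,0]>.45)&(P[:,0]<.66)&(P[:,1]>.28)&(P[:,1]<.45)
print('handle',cv2.minAreaRect(P[m][:,:2].astype(np.float32)),P[m][:,2].max())
m=(P[:,0]>.497-.03)&(P[:,0]<.64)&(P[:,1]>.47)&(P[:,1]<.68)&(P[:,2]>.14)&(P[:,2]<.18)
print('jug',P[m].min(0),P[m].max(0))
m=(P[:,0]>.38)&(P[:,0]<.51)&(P[:,1]>-.08)&(P[:,1]<.05)&(P[:,2]>.085)&(P[:,2]<.1)
print('knobL',cv2.minAreaRect(P[m][:,:2].astype(np.float32)))
m=(P[:,0]>.4)&(P[:,0]<.64)&(P[:,1]>-.6)&(P[:,1]<-.38)&(P[:,2]>.15)&(P[:,2]<.18)
print('jar',cv2.minAreaRect(P[m][:,:2].astype(np.float32)))
E
```

```text
t 19.65 pos [ 0.4475 -0.2533  0.2241] jaw 92.03 ydir [ 0.003 -0.004 -1.   ] q [ 0.58  0.57 -0.25  1.92  0.22  0.68  1.81] F [ 0.3 -1.   0.2] gap 0.568
((0.4477335214614868, -0.2535991668701172), (0.048934005200862885, 0.01400851085782051), 0.3869224488735199)
handle ((0.556681215763092, 0.35341447591781616), (0.026746541261672974, 0.1331736147403717), 77.78670501708984) 0.18206847341732146
jug [0.49711868 0.48504235 0.14006062] [0.60868155 0.63715083 0.17428872]
knobL ((0.4416922330856323, -0.012995831668376923), (0.015755556523799896, 0.04599614068865776), 24.350509643554688)
jar ((0.5222538709640503, -0.5052377581596375), (0.09413716197013855, 0.09418205916881561), 33.071937561035156)
```

View pics/wrist7.png

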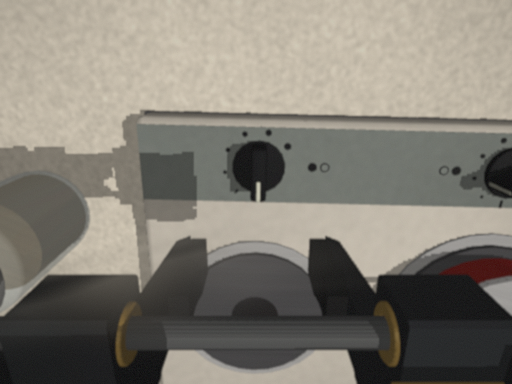

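View pics/side7.png

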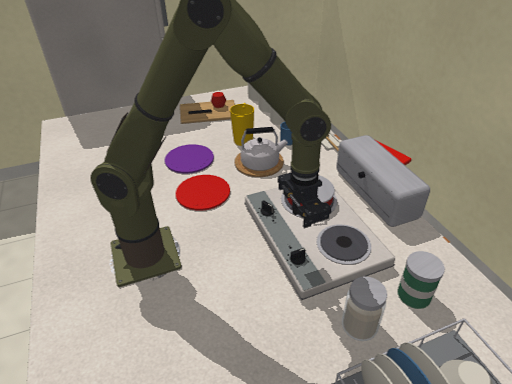

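```bash
python3 - <<'E'
from h import *
print(hand_in()); 
E
```

```text
the job is handed in; nothing more can be done
None
```

The kettle is off the right plate and standing on the cork mat, its knob is turned fully back to off, and the job is handed in. The clock stood at about 20 s of the 64 s allowed.

- **Kettle:** I gripped it across the handle, kept it level over the pan and lowered it slowly. The last side picture puts the handle's centre within about 7 mm of the mat's centre. The base has about 34 mm to spare all round, so it stands wholly on the mat.
- **Right knob:** I turned it anticlockwise until it met the stop, where the turning moment rose to about 0.46 N m. Its pointer is within about 0.2° of the stove's straight-back direction.
- **Pan, left knob, jug and jar:** The left knob, jug and jar measured the same before and after, to within about 3 mm and 2°. I checked the pan only by eye, in pictures where the arm partly hid it; it was still on its plate.
- **Disagreement:** The scene and side cameras differed by 5–10 mm in position. I aimed between them and used the wrist camera for the final handle and knob positions.

The gripper was clear of everything when I handed in.

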